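Clamp the fork post and hold the balance beam level over it

ROBOT

A 6-joint arm with a two-finger parallel gripper is mounted at the origin on the work surface. World frame = base frame: x ahead of the robot, y to its left, z up, the work surface at z = 0. Lengths are in m, angles in degrees, forces in N, time in s.
With the tool pointing down it reaches from about 0.3 to 0.95 m from the base axis. Payload 3.1 kg.
Tool frame: the origin (TCP) lies midway between the tips of the shut fingers; the grasp point (between the pads) lies 19 mm behind it; z points along the fingers, x is the direction in which the jaws open and shut, and the axes are right-handed (so a half turn about z gives the same grasp; the last joint's range is limited). The gripper opens to 85 mm and grips with 20 to 120 N. Pads are 22 mm wide; open, the fingers measure 114 mm over their backs; the gripper's body (76 mm by 85 mm) begins 54 mm behind the grasp point. The pads swing forward as they close: fully open they stand 13 mm farther back than shut.
Start: joints at [65.105, 17.653, 93.61, -0, 68.738, -3.994], TCP at [0.223, 0.584, 0.231] pointing down, gripper open.
Joint ranges: [-175.34, 175.34], [-45.06, 112.39], [2.9, 150.54], [-68.45, 248.45], [3.09, 151.38], [-168.51, 168.51]. Speed limits (degrees/s): [159.86, 159.86, 180, 180, 180, 180].

INTERFACE

Orientations are given as a 3x3 rotation matrix whose columns are the frame's x, y, z axes.
In Python, from station import arm gives the robot as it stands. Calls block until the motion is done:
- arm.reach(position, orientation): joint-space move of the TCP to a pose.
- arm.movel(position, max_speed=0.15, rotation=None, max_force=None): straight line of the TCP; rotation=None keeps the orientation; max_speed is the mean speed in m/s. With max_force (N) it stops when the force on the tool has changed by that much, and returns True; else False.
- arm.move_joints(angles): joint-space move.
- arm.let_go() and arm.clamp(grip_force=None): open the fingers fully, or close them until they stop; grip_force is the grip in N (None keeps the last).
- arm.wait(seconds).
- arm.inverse_kinematics(position, orientation): joint angles nearest the present ones, or None.
- arm.camera(name): name is "side" or "top" or "wrist"; returns a dict with "image" (400x640x3 uint8, red, green, blue), "fx", "fy", "cx", "cy" (pixels), "rvec" (rotation vector, rad) and "tvec" (3), from world to camera coordinates, as OpenCV has them. Camera axes: x right, y down, z forward; pixel columns grow to the right and rows downward; lengths in m; the calibration is good to about 2 mm. A picture is of the moment at which its call begins. There is no depth.
A pose or a line that the arm cannot do raises arm.MotionError and nothing moves.
- arm.finish_job(): hands the job in, once; it reports no verdict.
Readings, each from a call of its own:
- arm.get_time(): time.
- arm.get_qpos(): joint angles.
- arm.get_dq(): joint speeds.
- arm.get_tau(): joint torques, N m.
- arm.get_tcp_pos(): TCP position.
- arm.get_ee_rot(): TCP orientation.
- arm.get_wrist_force(): force on the tool from outside, world axes, zero at the start.
- arm.get_wrist_torque(): the same for the moment, N m.
- arm.get_finger_gap(): opening from 0.0 (shut) to 1.0 (fully open).
Only numpy, scipy, OpenCV 4.12 (cv2) and the standard library are available. Lean on these libraries where they do the work, as an engineer would, in place of code of your own. Each camera call takes 0.05 s, during which the arm holds its last target.

TASK

Swing the vise's handle clockwise all the way round so that the jaw clamps the fork post upright, and let go of it. Then pick up the balance beam by its balance point (near the weighted end, not the middle) and finish while holding it still and level, lined up with the fork's slot, with the balance point centred over the fork and a few centimetres clear above it: do not set it down or let go. Leave the glassware and other things alone.

Things in the scene. Friction and masses are not known exactly. Their poses are not given: they have to be found in the camera images.
- vise: Small grey cast vise bolted to the bench, 180 mm long, 84 wide, jaws 64 high over the bench. Origin on the bench surface. Its x axis is the way the moving jaw slides (roughly away from the robot); the fixed jaw is at +x, its clamping face at x = +16 mm; jaws 80 mm wide along y. The flat bed between them is 20 mm above the bench. The cam handle is at the -x end, towards the robot.
- jaw: The vise's moving jaw, a dark steel block with a sprung rubber face, 28 x 80 x 42 mm in all; its frame coincides with the vise's frame when fully open (clamping face then at x = -34 mm); it moves 11.4 mm along the vise's +x per radian of the handle, and by the handle only.
- handle (a joint): Vise handle angle about its upright pivot, rad: 0 = open (starts 0 to 0.3), 1.75 = end stop. Grows clockwise seen from above: from the vise's -y side, past the robot's side (-x), to its +y side. The jaw meets the post at about 1.57, then presses harder up to the stop, on a sprung rubber face (about 8 N at the knob; 4.5 N before). Stays where it is left.
- handle_knob (a point): Grip point on the axis of the upright round black knob (20 mm across) fixed on the handle's outer end, 85 mm above the bench; knob from the arm's top (50 mm above the bench) up to 96 mm. Circles at 80 mm radius about handle_pivot; at joint value q its direction from the pivot, counter-clockwise from the vise's +x axis, is 4.014 - q rad.
- handle_pivot (a point): Point on the handle's upright pivot axis, at the height of handle_knob (85 mm above the bench), 85 mm from the vise's origin towards its -x end.
- post: Loose aluminium fork post, 32 (x) x 30 (y) x 110 mm tall, about 0.24 kg, upright on the vise's bed between the open jaws. Origin: centre of its underside. Its x axis lies roughly along the vise's x; its top 25 mm is a fork: two 6 mm prongs at its +x and -x sides, a 20 mm slot between them that runs along the post's y axis (parallel to the jaws).
- post_fork (a point): Centre of the slot's mouth at the top of the fork post, level with the prong tips, 110 mm above the post's underside (130 mm above the bench).
- beam: Loose balance beam, about 0.46 kg: aluminium bar 280 (x) x 14 (y) x 18 mm with scale marks, its underside 20 mm and top 38 mm above the bench. At its -x end a steel cylinder weight (32 mm across, 44 high, axis 124 mm from the bar's middle, bottom on the bench); at its +x end a foot 20 mm high. Origin: bench level below the bar's middle, z up.
- beam_balance (a point): The beam's balance point (centre of mass along the bar): in the middle of the bar's section (29 mm above the beam's underside level), 70 mm from the bar's middle towards the weight, 54 mm from the weight's axis.
- cylinder: Bystander: clear measuring cylinder, 24 mm across, foot 42 mm, 112 mm tall; origin under its foot.
- beaker: Bystander: glass beaker, 70 mm across, 90 mm tall; origin under it.
- flask: Bystander: conical glass flask, 76 mm across, 123 mm tall; origin under it.
- bottle: Bystander: amber bottle, 56 mm across, 130 mm tall; origin under it.
- jar: Bystander: white jar, 60 mm across, 70 mm tall; origin under it.
- dish: Bystander: shallow white dish, 90 mm across, 15 mm high; origin under it.
- spoon: Bystander: steel spoon, 160 mm long, lying flat near the robot.

How it is judged:
By the outcome, as a careful person would: the job done as asked, in the order asked, and still so for the second after the job is handed in, while the arm keeps its last pose, push and grip.
It also fails if it takes over 58 s, if anything falls off the work surface, if the arm or the gripper's body presses on something with over 40 N, if the wrist force passes 120 N, or if a joint passes its speed limit or range.

## Working session

There is one attempt and no reset: what is moved stays moved. The work goes in short steps, each a Python script; the robot and the scene stay as the last script left them, time stands still between calls to the robot, and variables do not carry over. Pictures are saved under pics/ and viewed, and the job is handed in when it is done.

```bash
ls; mkdir -p pics; cat > h.py <<'E'
import numpy as np, cv2
from station import arm
def cam(n,fn=None):
    c=arm.camera(n); im=np.ascontiguousarray(c["image"][:,:,::-1])
    if fn: cv2.imwrite("pics/"+fn,im)
    return c,im
def ray(c,u,v):
    R=cv2.Rodrigues(np.array(c["rvec"],float))[0]; t=np.array(c["tvec"],float).ravel()
    d=R.T@np.array([(u-c["cx"])/c["fx"],(v-c["cy"])/c["fy"],1]); return -R.T@t,d
def onz(c,u,v,z):
    o,d=ray(c,u,v); return o+d*(z-o[2])/d[2]
def proj(c,p):
    K=np.array([[c["fx"],0,c["cx"]],[0,c["fy"],c["cy"]],[0,0,1]],float)
    return cv2.projectPoints(np.array(p,float).reshape(-1,1,3),np.array(c["rvec"],float),np.array(c["tvec"],float),K,None)[0].reshape(-1,2)
def down(a):  # tool x axis at angle a (deg), z down
    a=np.radians(a); x=np.array([np.cos(a),np.sin(a),0]); z=np.array([0,0,-1.]); return np.c_[x,np.cross(z,x),z]
E
python3 - <<'E'
from h import *
import pickle
D={}
for n in("top","side","wrist"):
    c,im=cam(n,n+"0.png"); D[n]=c; print(n,ray(c,320,200)[0].round(3),ray(c,320,200)[1].round(2),c["fx"])
pickle.dump(D,open("c0.pkl","wb")); print(arm.get_time(),arm.get_ee_rot())
E
```

```text
pics
top [ 0.544 -0.063  0.963] [ 0.06 -0.   -1.  ] 463.1407307964608
side [0.36  0.727 0.574] [ 0.27 -0.83 -0.49] 381.242177423817
wrist [0.153 0.609 0.375] [ 0.26 -0.1  -0.96] 349.5809959243229
0.15 [[ 3.56789376e-01  9.34184528e-01 -7.79719965e-04]
 [ 9.34183072e-01 -3.56790202e-01 -1.65523081e-03]
 [-1.82448745e-03 -1.37832425e-04 -9.99998326e-01]]
```

View pics/top0.png

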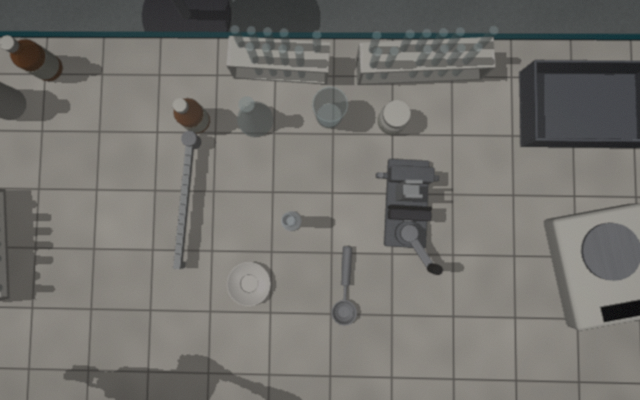

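View pics/side0.png

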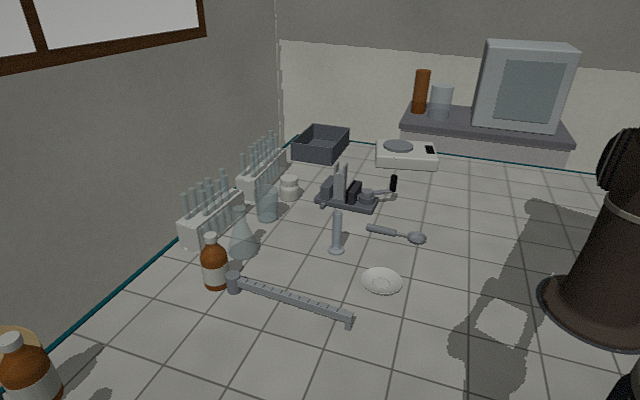

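The top view has the vise at about (408,205), the knob at (434,268), the beam from its weight (190,138) to its foot (180,265), and the bottle close to the weight. Next I'll enlarge both areas.

```bash
python3 - <<'E'
import cv2
im=cv2.imread("pics/top0.png"); s=cv2.imread("pics/side0.png")
a=cv2.resize(im[145:285,360:470],None,fx=4.2,fy=4.2,interpolation=cv2.INTER_CUBIC)
b=cv2.resize(im[90:280,150:230],None,fx=3.1,fy=3.1,interpolation=cv2.INTER_CUBIC)
print(a.shape,b.shape)
import numpy as np
cv2.imwrite("pics/z0.png",cv2.convertScaleAbs(np.hstack([a,cv2.copyMakeBorder(b,0,max(0,a.shape[0]-b.shape[0]),0,0,0)[:a.shape[0]]]),alpha=1.5))
cv2.imwrite("pics/z1.png",cv2.convertScaleAbs(cv2.resize(s[145:335,210:410],None,fx=3.1,fy=3.1,interpolation=cv2.INTER_CUBIC),alpha=1.4))
E
```

```text
(588, 462, 3) (589, 248, 3)
```

View pics/z0.png

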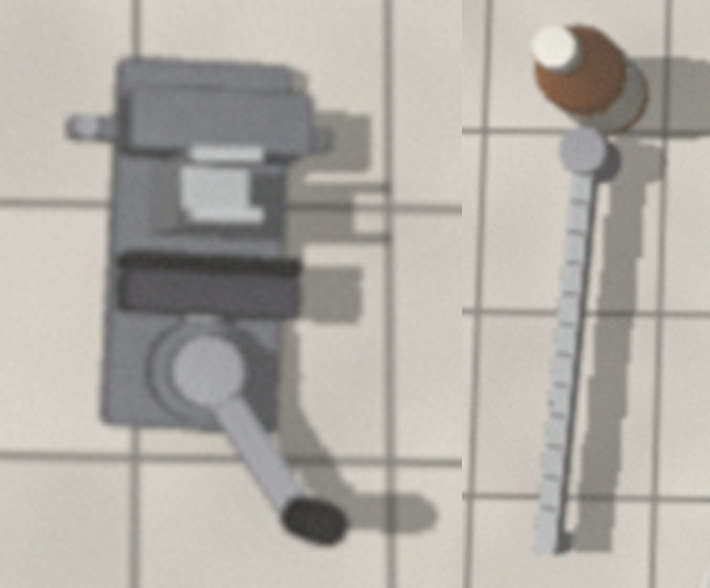

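View pics/z1.png

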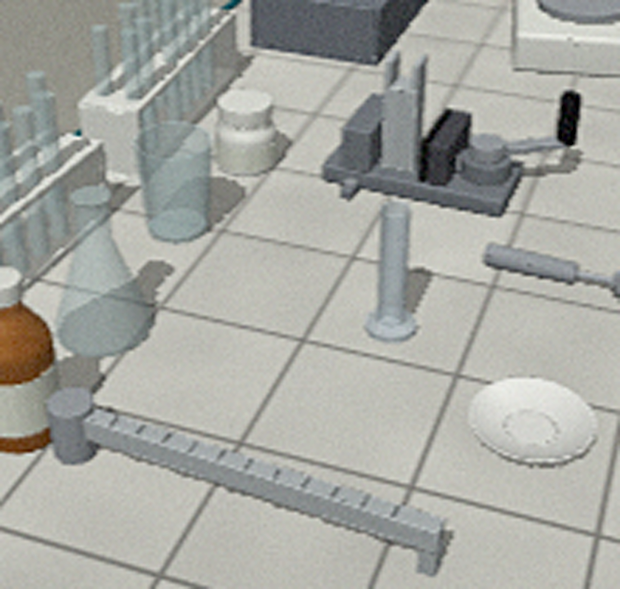

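View pics/wrist0.png

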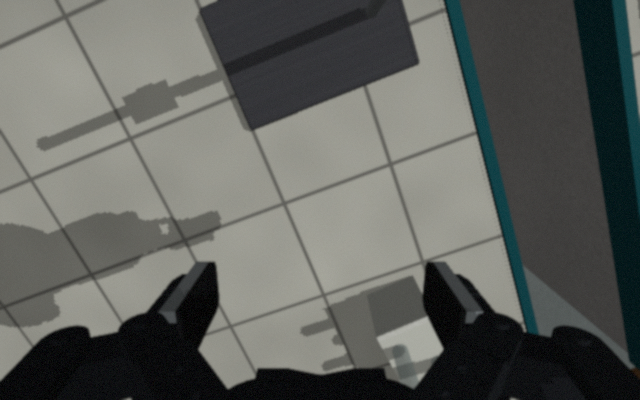

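```bash
python3 - <<'E'
from h import *
import pickle
D=pickle.load(open("c0.pkl","rb")); c=D["top"]; s=D["side"]
Z=lambda x,y:(360+x/4.2,145+y/4.2)
for n,x,y,z in[("fixjaw frontL",135,147,.064),("fixjaw frontR",308,156,.064),("fj backL",135,88,.064),("fj backR",308,97,.064),("mj backL",120,265,.062),("mj backR",300,272,.062),("mj frontL",120,305,.062),("mj fR",298,315,.062),("hub",208,370,.058),("knobtop",330,523,.096),("prong far",228,154,.13),("prong near",226,216,.13)]:
    print(n,onz(c,*Z(x,y),z).round(4))
B=lambda x,y:(150+(x-462)/3.1,90+y/3.1)
for n,x,y,z in[("weight",583,150,.044),("bar end",546,550,.038),("bar mid",569,310,.038)]: print(n,onz(c,*B(x,y),z).round(4))
print("bottle",onz(c,188,104,.13),onz(c,*B(615,110),0),"cyl",onz(c,292,221,.112))
# side: knob top
S=lambda x,y:(210+x/3.1,145+y/3.1)
print("knob side z.09",onz(s,*S(569,110),.080).round(4))
print("weight side",onz(s,*S(70,400),.044).round(4),"bar end",onz(s,*S(432,525),.038).round(4))
print("prongtops side",onz(s,*S(392,55),.13).round(4),onz(s,*S(419,58),.13).round(4))
E
```

```text
fixjaw frontL [ 0.6405 -0.2061  0.064 ]
fixjaw frontR [ 0.6373 -0.2855  0.064 ]
fj backL [ 0.668  -0.2061  0.064 ]
fj backR [ 0.6647 -0.2856  0.064 ]
mj backL [ 0.5859 -0.1997  0.062 ]
mj backR [ 0.5838 -0.2822  0.062 ]
mj frontL [ 0.5675 -0.1998  0.062 ]
mj fR [ 0.5641 -0.2812  0.062 ]
hub [ 0.5382 -0.2409  0.058 ]
knobtop [ 0.4723 -0.2867  0.096 ]
prong far [ 0.6309 -0.2352  0.13  ]
prong near [ 0.6043 -0.2343  0.13  ]
weight [0.7219 0.1992 0.044 ]
bar end [0.4626 0.2164 0.038 ]
bar mid [0.6177 0.2067 0.038 ]
bottle [0.76918794 0.17871249 0.13      ] [0.75829369 0.19067841 0.        ] cyl [ 0.55734228 -0.01557527  0.112     ]
knob side z.09 [ 0.4719 -0.2828  0.08  ]
weight side [0.7231 0.2021 0.044 ] bar end [0.4655 0.2211 0.038 ]
prongtops side [ 0.6326 -0.2347  0.13  ] [ 0.6076 -0.2373  0.13  ]
```

```bash
cat >> h.py <<'E'
O=np.array([.623,-.245]); YAW=-2.3
vx=np.array([np.cos(np.radians(YAW)),np.sin(np.radians(YAW))]); P=O-.085*vx
def knob(q,dz=0):
    f=np.radians(YAW)+4.014-q
    return np.array([*(P+.08*np.array([np.cos(f),np.sin(f)])),.066+dz]), down(np.degrees(f)+90)   # tool x tangential
E
python3 - <<'E'
from h import *
p,R=knob(.234); print(p,P); R[:,:2]*=1
t=arm.get_time()
print(arm.inverse_kinematics(p+[0,0,.13],R)); R2=down(-55.7); print(arm.inverse_kinematics(p+[0,0,.13],R2)); 
for q in(.23,1,1.75):
    a,_=knob(q); f=YAW+np.degrees(4.014-q); print(q,f,arm.inverse_kinematics(a,down(f+90-360)))
arm.reach(p+[0,0,.13],R2)
cam("wrist","w1.png"); print(arm.get_time()-t, arm.get_qpos())
E
```

```text
[ 0.47196334 -0.28664556  0.066     ] [ 0.53806848 -0.2415888 ]
[-3.57905552e+01  1.18174055e+01  1.05328512e+02 -2.54444375e-14
  6.28540821e+01  1.99313982e+01]
[-3.57905552e+01  1.18174055e+01  1.05328512e+02 -2.54444375e-14
  6.28540821e+01  1.99094448e+01]
0.23 214.50722967750352 [-3.58018407e+01  2.21704000e+01  1.09499729e+02 -2.54444375e-14
  4.83298713e+01  1.96909297e+01]
1 170.38947945243012 [-3.12951686e+01  1.85368699e+01  1.14808596e+02 -2.54444375e-14
  4.66545338e+01  6.83153520e+01]
1.75 127.41764481761838 [-2.47807683e+01  1.92788581e+01  1.13743796e+02 -2.54444375e-14
  4.69773463e+01  1.17801587e+02]
3.2167 [-3.57200023e+01  1.18171406e+01  1.05325183e+02  1.10694981e-02
  6.28546410e+01  1.99091038e+01]
```

View pics/w1.png

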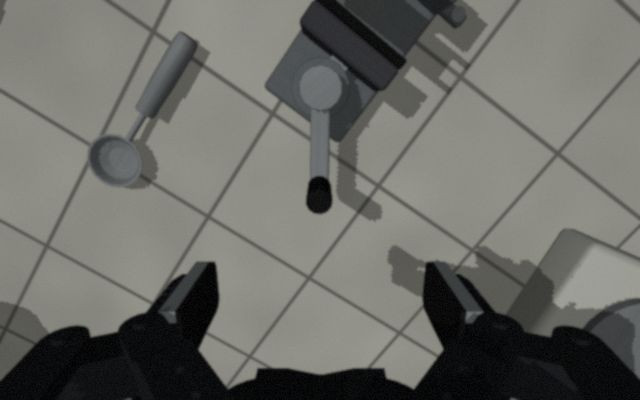

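The knob sits centred between the fingers at (319,195) and the handle lines up with the tool, so I'll go down, grip and swing.

```bash
python3 - <<'E'
from h import *
p,_=knob(.234); t=arm.get_time()
arm.movel(p,max_speed=.15); arm.clamp(40); print(arm.get_time()-t,arm.get_finger_gap(),arm.get_wrist_force().round(1),arm.get_tcp_pos())
for q in np.linspace(.234,1.0,7)[1:]:
    a,_=knob(q); f=YAW+np.degrees(4.014-q)
    arm.movel(a,max_speed=.1,rotation=down(f+90-360))
    print(round(q,2),round(arm.get_time()-t,2),arm.get_wrist_force().round(1),arm.get_finger_gap())
E
```

```text
1.6333000000000002 0.21981256851620629 [-2.   1.2  4.6] [ 0.47173561 -0.28638908  0.06639027]
0.36 1.91 [-1.9  2.3  5.7] 0.2187113353823221
0.49 2.18 [-2.2  2.8  5.6] 0.21933659615573492
0.62 2.46 [-2.4  2.8  5.6] 0.2251955344914939
0.74 2.73 [-2.7  2.   6.4] 0.22006956181968085
0.87 3.01 [-2.2  2.   6.4] 0.21990315923320175
1.0 3.28 [-1.6  3.3  5.6] 0.21851472118199106
```

```bash
python3 - <<'E'
from h import *
for q in [1.15,1.3,1.42,1.52,1.6,1.66,1.71,1.75,1.78]:
    a,_=knob(q); f=YAW+np.degrees(4.014-q)
    h=arm.movel(a,max_speed=.06,rotation=down(f+90-360),max_force=30)
    d=arm.get_tcp_pos()[:2]-P; tn=np.array([np.sin(np.radians(f)),-np.cos(np.radians(f))])
    print(q,h,"act",round(4.014-np.radians((np.degrees(np.arctan2(d[1],d[0]))-YAW)%360),3),np.hypot(*d).round(4),"tang",(arm.get_wrist_force()[:2]@tn).round(1),arm.get_wrist_force().round(1),arm.get_finger_gap())
    if h: break
c,im=cam("top","t2.png"); cam("wrist","w2.png"); print(arm.get_time())
cv2.imwrite("pics/t2z.png",cv2.resize(im[145:285,350:470],None,fx=4.2,fy=4.2,interpolation=cv2.INTER_CUBIC))
E
```

```text
1.15 False act 1.156 0.0805 tang 1.2 [-2.7  2.1  6.3] 0.22101110150322356
1.3 False act 1.307 0.0806 tang 1.9 [-1.4  2.9  7.1] 0.22179587977084497
1.42 False act 1.427 0.0807 tang 0.9 [-3.3  3.3  7.3] 0.22013423136824573
1.52 False act 1.526 0.0807 tang 0.5 [-2.4  2.7  6. ] 0.22015528944153603
1.6 False act 1.605 0.0808 tang 0.8 [-2.5  3.6  6.4] 0.21997089199530492
1.66 False act 1.661 0.0808 tang 0.0 [-2.3  2.6  7.5] 0.2203014102946167
1.71 False act 1.708 0.0808 tang -1.8 [-3.8  1.8  6.7] 0.22164966451382156
1.75 False act 1.744 0.0809 tang -2.4 [-4.3  1.8  7.5] 0.2189890030827734
1.78 False act 1.758 0.0807 tang -6.0 [-6.5 -1.2  8.1] 0.21720652594828008
9.3
```

View pics/t2z.png

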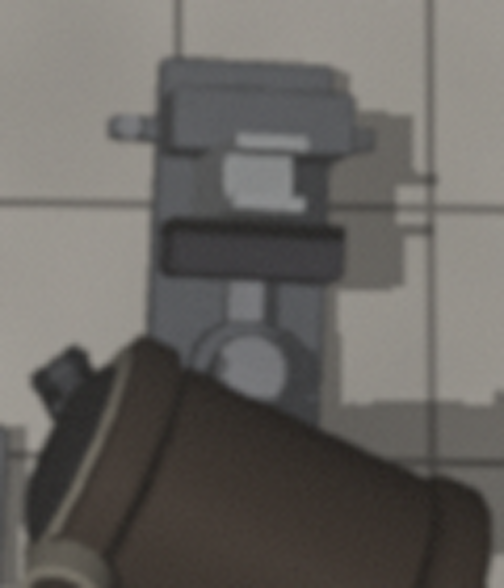

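The jaw now closes on the post at (262,180) in the zoom. I'll push a bit further to confirm the stop, then let go.

```bash
python3 - <<'E'
from h import *
for q in [1.82,1.86,1.90]:
    a,_=knob(q); f=YAW+np.degrees(4.014-q)
    h=arm.movel(a,max_speed=.04,rotation=down(YAW+np.degrees(4.014-1.78)+90-360),max_force=20)
    d=arm.get_tcp_pos()[:2]-P; tn=np.array([np.sin(np.radians(f)),-np.cos(np.radians(f))])
    F=arm.get_wrist_force(); print(q,h,"act",round(4.014-np.radians((np.degrees(np.arctan2(d[1],d[0]))-YAW)%360),3),"tang",(F[:2]@tn).round(1),F.round(1))
    if h or F[:2]@tn<-18: break
arm.let_go(); p=arm.get_tcp_pos(); arm.movel(p+[0,0,.13],max_speed=.25)
R=arm.get_ee_rot(); arm.movel(p+[-.09,0.07,.2],max_speed=.3)
c,im=cam("top","t3.png"); cam("wrist","w3.png"); c2,s=cam("side","s3.png"); print(arm.get_time())
cv2.imwrite("pics/t3z.png",cv2.resize(im[145:285,350:470],None,fx=4.2,fy=4.2,interpolation=cv2.INTER_CUBIC))
cv2.imwrite("pics/s3z.png",cv2.resize(s[145:225,300:420],None,fx=5,fy=5,interpolation=cv2.INTER_CUBIC))
import pickle; pickle.dump((c,c2),open("c3.pkl","wb"))
E
```

```text
1.82 False act 1.759 tang -16.1 [-14.4  -7.3  11.8]
1.86 False act 1.759 tang -25.6 [-20.7 -15.3  16.2]
11.875
```

View pics/t3z.png

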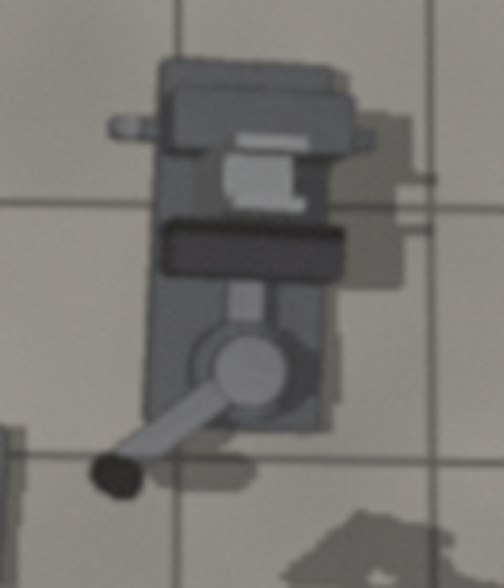

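View pics/s3z.png

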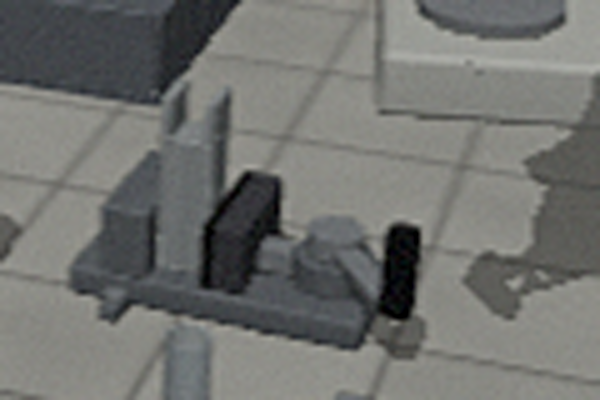

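The handle stayed put at 1.759 while the push rose to 25 N, so it is at its stop. The post stands upright between the jaws. Now I'll locate the fork from both views.

```bash
python3 - <<'E'
from h import *
import pickle
c,s=pickle.load(open("c3.pkl","rb"))
T=lambda x,y:(350+x/4.2,145+y/4.2)
S=lambda x,y:(300+x/5,145+y/5)
f=onz(c,*T(272,143),.13);n=onz(c,*T(268,204),.13); print("top",f,n,(f+n)/2)
l=[onz(c,*T(*p),.13) for p in((236,137),(309,139),(232,196),(305,200))]
for p in l: print(p.round(4))
a=onz(s,*S(175,85),.13);b=onz(s,*S(219,92),.13);print("side",a,b,(a+b)/2)
print("jaw",[onz(c,*T(*p),.064).round(4) for p in((172,147),(350,157))],"knob",onz(c,*T(118,478),.096))
print("expected",O)
E
```

```text
top [ 0.63563351 -0.23606622  0.13      ] [ 0.6094364  -0.23434998  0.13      ] [ 0.62253495 -0.2352081   0.13      ]
[ 0.638  -0.2207  0.13  ]
[ 0.6376 -0.2518  0.13  ]
[ 0.6127 -0.2191  0.13  ]
[ 0.6114 -0.2501  0.13  ]
side [ 0.63801734 -0.23821328  0.13      ] [ 0.61178666 -0.23797866  0.13      ] [ 0.624902   -0.23809597  0.13      ]
jaw [array([ 0.6405, -0.2038,  0.064 ]), array([ 0.6369, -0.2855,  0.064 ])] knob [ 0.49004537 -0.17551077  0.096     ]
expected [ 0.623 -0.245]
```

View pics/w3.png

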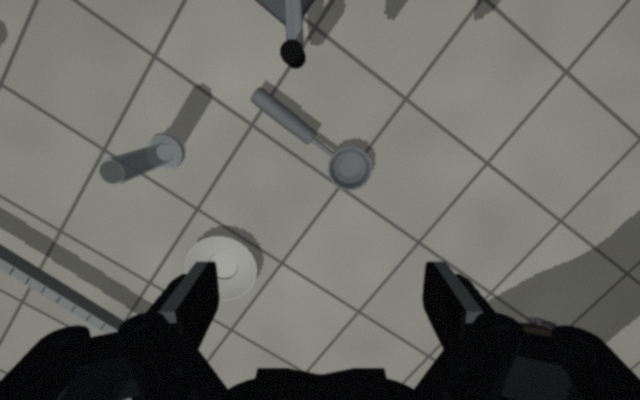

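```bash
cat >> h.py <<'E'
W=np.array([.7225,.2005]); E_=np.array([.464,.2188]); bx=(E_-W)/np.linalg.norm(E_-W); BA=np.degrees(np.arctan2(bx[1],bx[0])); BAL=W+.054*bx
FORK=np.array([.6235,-.2362])
E
python3 - <<'E'
from h import *
print(BA,BAL)
t=arm.get_time()
arm.reach([*BAL,.17],down(BA-90)); print(arm.get_qpos().round(1),arm.get_time()-t)
c,im=cam("wrist","w4.png"); 
import pickle; pickle.dump(c,open("c4.pkl","wb"))
for p in ([*BAL,.038],[*(W+.264*bx),.038],[*(W+.124*bx),.038]): print(proj(c,p))
E
```

```text
175.95061346644857 [0.66863481 0.20431328]
[ 13.4  28.8  85.3  -0.   65.8 -72.5] 2.8833
[[321.36198814 191.46136542]]
[[ 321.72518198 -122.3269299 ]]
[[321.46470448 102.71761174]]
```

View pics/w4.png

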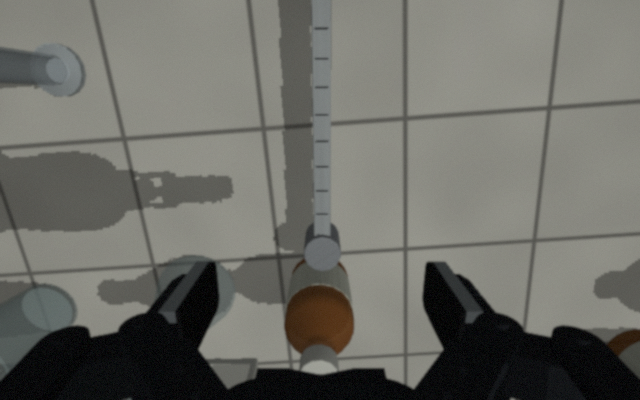

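The bar runs straight up column 321–322, with the weight's top at (322,252) and the bottle just behind it. I'll check the weight position from this view, then descend.

```bash
python3 - <<'E'
from h import *
import pickle
c=pickle.load(open("c4.pkl","rb"))
print(onz(c,322,252,.044),W,proj(c,[*W,.044])); print("bottle cap",onz(c,319,358,.13), "bar",onz(c,321.5,5,.038),onz(c,321.5,200,.038))
print("tcp",arm.get_tcp_pos())
E
```

```text
[0.71992001 0.20126621 0.044     ] [0.7225 0.2005] [[321.30806982 254.8389221 ]]
bottle cap [0.75336865 0.19667498 0.13      ] bar [0.53248005 0.21389695 0.038     ] [0.67592393 0.20391965 0.038     ]
tcp [0.66872225 0.20399236 0.17021763]
```

```bash
python3 - <<'E'
from h import *
b=BAL-[.001,0]; t=arm.get_time()
print(arm.movel([*b,.05],max_speed=.2,max_force=15), arm.movel([*b,.010],max_speed=.06,max_force=15),arm.get_tcp_pos(),arm.get_wrist_force().round(1))
arm.clamp(90); print(arm.get_finger_gap(),arm.get_wrist_force().round(1),arm.get_wrist_torque().round(2))
arm.movel([*b,.03],max_speed=.05); arm.wait(.2)
print(arm.get_finger_gap(),arm.get_wrist_force().round(1),arm.get_wrist_torque().round(2),arm.get_time()-t)
cam("side","s5.png"); cam("wrist","w5.png")
E
python3 -c "
import cv2,numpy as np
a=cv2.imread('pics/s5.png')[180:340,180:400];b=cv2.imread('pics/w5.png')
cv2.imwrite('pics/z5.png',np.vstack([cv2.resize(a,None,fx=2,fy=2),cv2.resize(b,(440,275))]))"
```

```text
False False [0.66780946 0.20435854 0.00997441] [ 1.  -0.1  0.6]
0.1464808014468389 [-0.9  0.   1.9] [-0.    0.05 -0.01]
0.15085581570591985 [ 0.7 -0.5 -4. ] [-0.   -0.01 -0.02] 2.9750000000000014
```

View pics/z5.png

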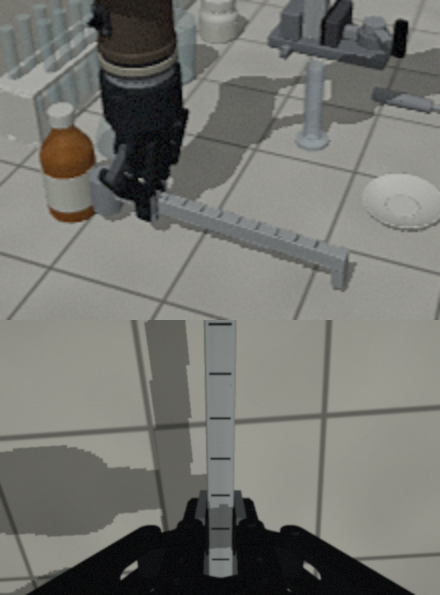

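The beam is held and level, at −4 N with nearly zero moment. Next: straight up past the bottle, then across to above the fork.

```bash
python3 - <<'E'
from h import *
b=BAL-[.001,0]; t=arm.get_time()
arm.movel([*b,.26],max_speed=.15)
arm.reach([*FORK,.26],down(YAW)); print(arm.get_qpos().round(1),arm.get_time()-t)
arm.movel([*FORK,.152],max_speed=.08); arm.wait(.3)
print(arm.get_tcp_pos(),arm.get_wrist_force().round(1),arm.get_wrist_torque().round(2),arm.get_finger_gap(),arm.get_time())
c,im=cam("side","s6.png"); c2,i2=cam("wrist","w6.png"); c3,i3=cam("top","t6.png")
import pickle; pickle.dump((c,c2,c3),open("c6.pkl","wb"))
cv2.imwrite("pics/s6z.png",cv2.resize(im[110:250,260:430],None,fx=4,fy=4,interpolation=cv2.INTER_CUBIC))
cv2.imwrite("pics/t6z.png",cv2.resize(i3[130:270,280:470],None,fx=4,fy=4,interpolation=cv2.INTER_CUBIC))
E
```

```text
[-24.4  20.9  85.9   0.   73.2 -22.2] 3.3084000000000024
[ 0.62363455 -0.23624345  0.15232193] [ 0.1  0.1 -4.4] [ 0.   -0.01 -0.01] 0.14337204351410032 22.9917
```

View pics/s6z.png

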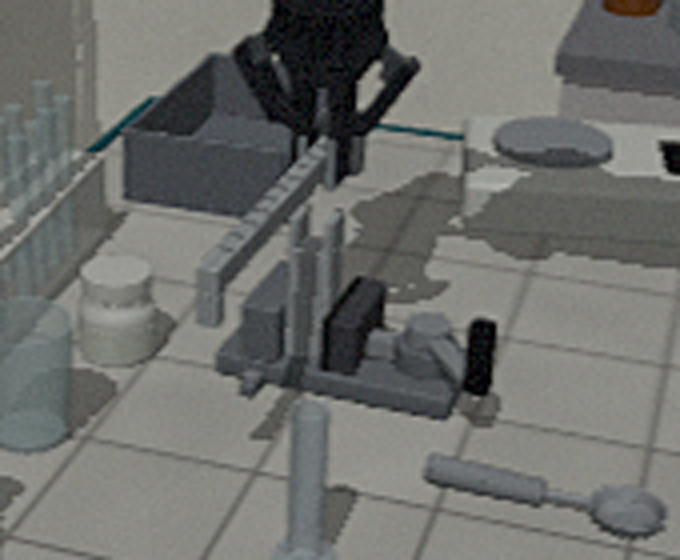

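View pics/t6z.png

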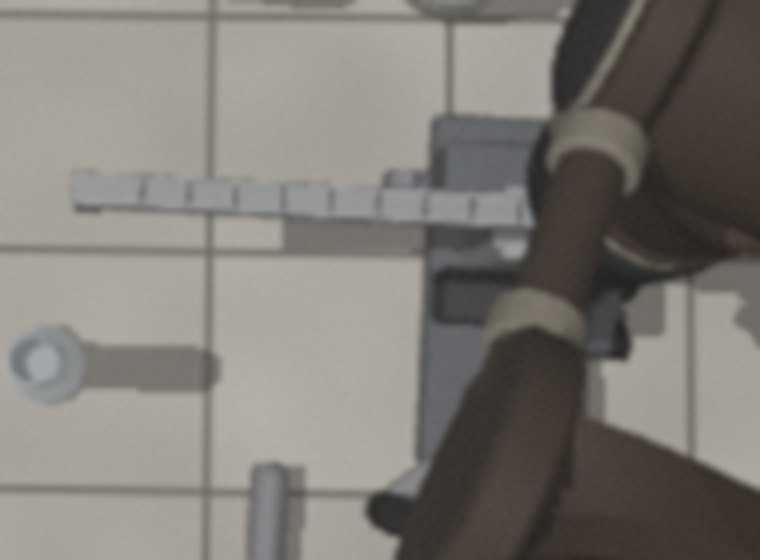

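View pics/w6.png

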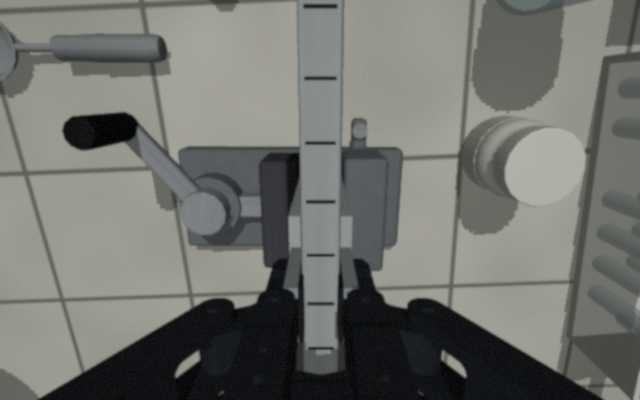

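```bash
python3 - <<'E'
from h import *
import pickle
s,w,t=pickle.load(open("c6.pkl","rb"))
vy=np.array([-vx[1],vx[0]])
T=lambda x,y:(280+x/4,130+y/4)
S=lambda x,y:(260+x/4,110+y/4)
a=onz(t,*T(74,173),.18);b=onz(t,*T(74,207),.18); print("end corners top",a,b,"expected end",FORK+.21*vy)
print("mid-bar dir: ", onz(t,*T(102,190),.18), onz(t,*T(500,209),.18))
p,q=onz(t,*T(102,190),.18), onz(t,*T(500,209),.18); d=p-q; print("beam yaw",np.degrees(np.arctan2(d[1],d[0])),"slot",90+YAW)
# side: level check: foot end bottom, top corner
print("exp side px of end top/foot bottom (zoom):",[((x-260)*4,(y-110)*4) for x,y in proj(s,[[*(FORK+.21*vy),.18],[*(FORK+.21*vy),.142]])])
print("fork exp zoom side", [((x-260)*4,(y-110)*4) for x,y in proj(s,[[*FORK,.13]])])
print("wrist fork exp",proj(w,[[*FORK,.13],[*(FORK+.015*vy),.13],[*(FORK-.015*vy),.13]]))
E
```

```text
end corners top [ 0.63755995 -0.02901283  0.18      ] [ 0.62303496 -0.02925167  0.18      ] expected end [ 0.63192768 -0.02636918]
mid-bar dir:  [ 0.63044216 -0.04103636  0.18      ] [ 0.62448633 -0.20926862  0.18      ]
beam yaw 87.97243728372788 slot 87.7
exp side px of end top/foot bottom (zoom): [(np.float64(206.8204179660172), np.float64(268.63208653108575)), (np.float64(206.36219865543535), np.float64(325.9614199948559))]
fork exp zoom side [(np.float64(318.67433562421843), np.float64(212.09940650301803))]
wrist fork exp [[323.06849257 243.46024743]
 [323.16025413 216.03197219]
 [322.98103005 269.603504  ]]
```

```bash
python3 -c "
import cv2
a=cv2.imread('pics/w6.png')[140:380,230:410]
cv2.imwrite('pics/w6z.png',cv2.convertScaleAbs(cv2.resize(a,None,fx=2.4,fy=2.4,interpolation=cv2.INTER_CUBIC),alpha=1.4))"
```

```text
(no output)
```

View pics/w6z.png

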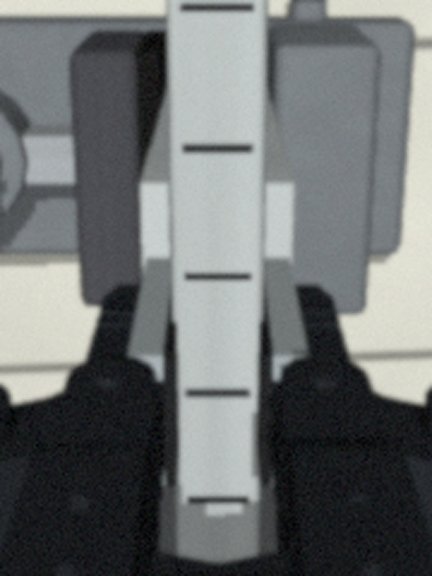

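```bash
python3 - <<'E'
from h import *
import pickle
s,w,t=pickle.load(open("c6.pkl","rb")); c4=pickle.load(open("c4.pkl","rb")); vy=np.array([-vx[1],vx[0]])
print("marks now rel fork:",[round(float((onz(w,320.5,140+r/2.4,.18)[:2]-FORK)@vy*1000),1) for r in(8,148,276,393,500)])
im=cv2.imread("pics/w4.png",0).astype(float); col=im[:260,317:327].mean(1)
rows=[r for r in range(2,240) if col[r]<col[r-2]-12 and col[r]<col[r+2]-12 and col[r]==col[r-2:r+3].min()]
print(rows,[round(float((onz(c4,322,r,.038)[:2]-W)@bx*1000),1) for r in rows])
im=cv2.imread("pics/t6.png",0).astype(float)
# marks from top view now: zoom x 141,187,237,284,330,379,425,469,521 rows ~
T=lambda x,y:(280+x/4,130+y/4)
print("top marks",[round(float((onz(t,*T(x,190+(x-102)*.048),.18)[:2]-FORK)@vy*1000),1) for x in(141,187,237,284,330,379,425,469,521)])
im0=cv2.imread("pics/top0.png",0); t0=pickle.load(open("c0.pkl","rb"))["top"]
B=lambda x,y:(150+(x-462)/3.1,90+y/3.1)
print("top0 marks",[round(float((onz(t0,*B(x,y),.038)[:2]-W)@bx*1000),1) for x,y in((580,202),(577,232),(574,263),(571,294),(567,325),(563,353),(560,384),(556,415),(554,447),(550,477),(548,508))])
S=lambda x,y:(260+x/4,110+y/4)
print("side end",[onz(s,*S(x,y),.18) for x,y in((199,267),(223,268))])
E
```

```text
marks now rel fork: [58.0, 37.7, 17.3, -3.1, -23.5]
[28, 58, 87, 114, 141, 166, 190, 214, 236] [175.7, 155.7, 135.4, 115.7, 95.1, 75.1, 55.2, 34.5, 14.7]
top marks [178.7, 159.2, 138.0, 118.1, 98.6, 77.9, 58.5, 40.0, 18.1]
top0 marks [33.8, 53.7, 74.1, 94.4, 114.8, 133.2, 153.4, 173.5, 194.2, 213.6, 233.5]
side end [array([ 0.63693573, -0.02675065,  0.18      ]), array([ 0.62339279, -0.0305586 ,  0.18      ])]
```

The bar's marks fall every 20 mm and one lies at the balance point. Both the wrist and top views put that mark about 3 mm off the fork towards the weight, so I'll shift the beam by that much.

```bash
python3 - <<'E'
from h import *
vy=np.array([-vx[1],vx[0]]); n=FORK+.0029*vy
arm.movel([*n,.152],max_speed=.02); arm.wait(.5)
w,i=cam("wrist","w7.png"); s,si=cam("side","s7.png")
cv2.imwrite("pics/w7z.png",np.hstack([cv2.resize(i[140:380,230:410],None,fx=2.2,fy=2.2,interpolation=cv2.INTER_CUBIC),cv2.resize(si[122:232,290:385],(456,528),interpolation=cv2.INTER_CUBIC)]))
import pickle; pickle.dump(w,open("c7.pkl","wb"))
print(arm.get_tcp_pos(),arm.get_wrist_force().round(1),arm.get_dq().round(3),arm.get_time(),arm.get_ee_rot().round(4))
print("fork far edge exp row",proj(w,[[*(FORK+.015*vy),.13]]))
E
```

```text
[ 0.62358742 -0.23332287  0.15198271] [-0.1  0.5 -3.2] [-0.066  0.067 -0.006 -0.043  0.002 -0.072] 24.0333 [[ 9.992e-01 -4.010e-02 -1.000e-04]
 [-4.010e-02 -9.992e-01  0.000e+00]
 [-1.000e-04 -0.000e+00 -1.000e+00]]
fork far edge exp row [[323.31697631 221.57291825]]
```

View pics/w7z.png

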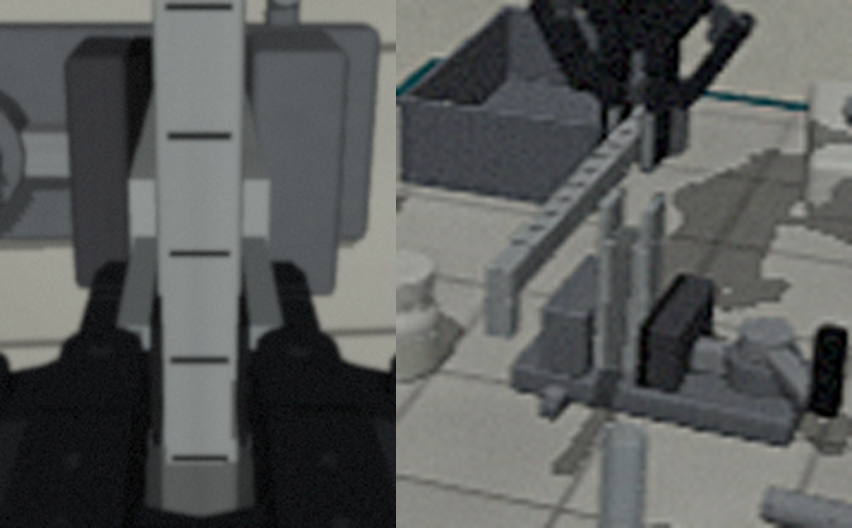

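The prongs' outer edges (129 and 270) and the bar's edges (155 and 244) in the zoom share the same centre. The fork's far edge is at row 221.4, against 221.6 predicted. Handing in.

```bash
python3 - <<'E'
from h import *
arm.wait(.5); print(arm.get_dq().round(3),arm.get_time(),arm.get_finger_gap()); arm.finish_job()
E
```

```text
[ 0.034 -0.013  0.128 -0.006 -0.005 -0.014] 24.5333 0.14605754664922327
the job is handed in; nothing more can be done
```

I swung the vise handle clockwise to its stop, let go of it, and handed the job in at 24.5 s with the beam held still above the fork. The job's own verdict isn't reported, so the checks below are mine.

- **Vise:** The handle read 1.759 rad and did not move when I pushed up to 25 N. After release it stayed put, with the post upright between the jaws.
- **Beam grip:** I gripped it with 90 N at the balance point. It hung level, with almost no moment at the wrist.
- **Position over the fork:** The first hover was about 3 mm off along the bar, in both the wrist and top views, so I shifted it. Afterwards the wrist view showed the bar centred across the slot. By calculation the balance point is within about 1 mm along the bar; I did not remeasure it from the top.
- **Alignment and height:** Measured just before the shift, the beam's direction was 88.0° against 87.7° for the slot. By the commanded height, the underside is about 32 mm above the prong tips.
- **Disagreements:** The top and side cameras differed by about 2–3 mm on where the fork is, so I used a compromise. The wrist view agreed with it.
- **Bystanders:** I touched none of the glassware or other things. I took no full-scene picture after the last move.

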